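Thread the stirrer shaft through the two guide bushings

ROBOT

A 6-joint arm with a two-finger parallel gripper is mounted at the origin on the work surface. World frame = base frame: x ahead of the robot, y to its left, z up, the work surface at z = 0. Lengths are in m, angles in rad, forces in N, time in s.
With the tool pointing down it reaches from about 0.25 to 0.725 m from the base axis. Payload 4 kg.
Tool frame: the origin (TCP) lies on the front face of the gripper's body, between the roots of the fingers; the fingertips stand 73 mm ahead of it and the grasp point (between the pads) lies bot.tcp_to_grasp ahead of it (bot.tcp_to_grasp is the distance from the TCP to the grasp point, in m); z points along the fingers, y is the line along which they close (so a half turn about z gives the same grasp; the last joint's range is limited). The gripper opens to 85 mm and grips with 20 to 120 N. Pads are 22 mm wide; open, the fingers measure 114 mm over their backs; the gripper's body (76 mm by 85 mm) begins 54 mm behind the grasp point. The pads swing forward as they close: fully open they stand 13 mm farther back than shut.
Start: joints at [1.3, 0.241, 0.005, 1.335, 0, 1.571], TCP at [0.134, 0.482, 0.304] pointing down, gripper open.
Joint ranges: [-2.72, 2.72], [-1.05, 1.87], [-1.09, 1.28], [-1.99, 2.15], [-1.42, 1.44], [-3.14, 3.14]. Speed limits (rad/s): [2.79, 2.79, 3.14, 3.14, 3.14, 3.14].

INTERFACE

Orientations are given as a unit quaternion [x, y, z, w].
In Python, from workcell import bot gives the robot as it stands.
- The arm moves only by the shell command python3 -m jog 'ROWS' [OPENING]. ROWS is JSON, one flat list of numbers, 6 for each row, row after row: the shift along the world's x, y, z scaled (see below), then the turn, a rotation vector about the world's x, y, z scaled (see below). In form: [tx, ty, tz, wx, wy, wz, tx, ty, tz, wx, wy, wz, ...]. A call has 1 to 10 rows; each row is the pose to reach, as a shift and turn from the pose commanded when the call began; what a row does not reach only later rows make up. The controller multiplies each number of a shift by 800 mm and each number of a turn by 2 rad. A row lasts 1/12 s, in which the tool goes at most 41.7 mm and 7.16 degrees, less where a joint would pass 70% of its speed; a pose out of reach is approached as far as the arm can. A call with a number of a shift or a turn outside -1 to 1 is refused whole. A call with a gripper value outside its range is refused whole. OPENING is the opening, from -1 (shut) to 1 (fully open), set as the call begins (- or left out, the last holds). The fingers move at their own pace and stop on an object; the grip force is fixed at half the most. Time passes only in rows, so rows that repeat a pose let the fingers close. It gives the time, the measured TCP pose, the force, the opening and the grip force at its end, in the units of the state.
- bot.get_obs(): the state, without advancing time (a new reading comes with each control period).
- bot.camera(name): name is "scene" or "top"; returns (picture, depth): 420x560x3 uint8, red, green, blue; 420x560 float32, m along the optical axis (not along the pixel's ray), 0 where there is no reading.
- bot.calibration(name): a dict with "intrinsics" (3x3 intrinsics, pixels), "dist" ([k1, k2, p1, p2, k3] as OpenCV has them; the pictures are not rectified), "pose" (4x4, takes a point from camera to world coordinates). Camera axes: x right, y up, looking along -z (the intrinsics and any distortion apply to the point x, -y, -z); pixel columns grow to the right and rows downward; lengths in m; the calibration is good to about 2 mm. A picture is of the moment at which its call begins. calibration takes no time and is no camera call.
- bot.job_done(): hands the job in; it is judged then, once.
Trained networks look in the newest picture that a camera, given by its name, has taken for a name from the list of things; names that differ only in an ending like _2 or _b are one class to them, and where a whole thing is asked for, a point or a joint stands for the part that bears it (a point fixed in the world has none). Each returns a list of dicts, best first, with "confidence" (0 to 1); they miss things now and then, are a little off and sometimes report something else, mostly with a low value. They report only what shows in the picture. A call takes as long as a camera call. They do not tell look-alikes from the thing itself.
- bot.find_in(label, camera): "at" ([x, y, z] in m, in the coordinates of the camera as it stood for that picture, good to about 4 mm: the middle of the surface that is visible of it).
- bot.tip_of(label, camera): "at" ([x, y, z] in m, in the coordinates of the camera as it stood for that picture, good to about 4 mm: a listed point, or the origin of a listed thing).
The state is a dict: "clock": time; "joint_pos": joint angles; "joint_vel": joint speeds; "tau": joint torques, N m; "eef_pos": TCP position; "tool_rot": TCP orientation; "ft_force": force on the tool from outside, world axes, zero at the start; "ft_torque": the same for the moment, N m; "grip_width": finger opening in m; "grasp_force": force on a finger pad.
Only numpy, scipy, OpenCV 4.12 (cv2) and the standard library are available. Lean on these libraries where they do the work, as an engineer would, in place of code of your own. Each camera call takes 0.05 s, during which the arm holds its last target. There are 200 camera calls.

TASK

Take the stirrer shaft with the blue hub out of its rack and thread it down through the upper and then the lower guide bushing of the stirrer stand, until its tip hangs down inside the glass dish without touching the dish. Finish while still holding the shaft there in the gripper, upright and still, so that I can couple the drive. Leave the other shafts in the rack, and leave the dish and everything else on the bench where it is.

Things in the scene. Friction and masses are not known exactly. Their poses are not given: they have to be found in the camera images.
- shaft_hub (a point): centre of the blue hub (plastic, 24 mm dia, 40 mm tall, an 8 mm dia 10 mm tall steel stub on top) of the stirrer shaft to use: the place to grip. Below it runs a straight steel rod, 10 mm dia, 140 mm long; this point is 160 mm above its tip. z axis: up along the shaft. 0.08 to 0.15 kg. Starts upright in any one of the rack's holes, this point 170 mm above the bench
- shaft_tip (a point): bottom end of that shaft, on its axis (tapered to 7.6 mm dia over the last 3 mm)
- rack: cream block, 50 x 190 x 55 mm tall, fixed, origin under its centre at bench level; y axis along the row of three 11 mm holes (at y = -70, 0, 70 mm), x across the row. The holes are 45 mm deep, floor 10 mm above the bench; three shafts stand in them
- upper_bushing (a point): centre of the top mouth of the upper guide bushing, 140 mm above the bench: white plastic, vertical bore 14 mm dia flaring to 28 mm at the mouth, 18 mm tall, outer dia 38 mm at the top. Fixed; nothing stands above it
- lower_bushing (a point): centre of the top mouth of the lower guide bushing, same shape, straight below the upper one: mouth 82 mm, underside 64 mm above the bench
- stand: stirrer stand that carries both bushings, fixed; origin on the bushings' axis at bench level. x axis points to its 16 mm post, 95 mm from the bore, top 147 mm above the bench; arms run from post to bushings. Its 8 mm base plate reaches 65 mm to -x, 135 mm to +x and 65 mm to either y side
- dish: clear glass dish, 100 mm dia, 42 mm tall, wall 3 mm, floor 4 mm, loose on the stand's base plate below the bushings, up to 12 mm off their axis; origin under its centre, 8 mm above the bench, so its inner floor is 12 mm and its rim 50 mm above the bench
- red_shaft_hub (a point): shaft like the blue one but with a red hub; centre of that hub (24 mm dia, 40 mm tall). A bystander standing in the rack
- white_shaft_hub (a point): shaft like the blue one but with a white hub; centre of that hub (24 mm dia, 40 mm tall). A bystander standing in the rack
- tip_box: purple box with clear lid, 124 x 84 x 62 mm, bystander; origin under its centre
- timer: white flat timer, 70 x 55 x 18 mm, bystander; origin under its centre
- tube_rack: cream microtube rack with orange holes, 85 x 115 x 51 mm, bystander; origin under its centre
- bottle: glass bottle with black cap, 80 mm dia, 170 mm tall, bystander; origin under its centre
- jar: white jar with blue lid, 64 mm dia, 100 mm tall, bystander; origin under its centre
There are look-alikes about, which are no part of the job. Leave any green, orange or purple look-alike of the part that bears shaft_hub alone.

How it is judged:
On the way, in this order (a step that is already met when the one before it is completed fails the run):
1. the blue-hubbed shaft is lifted out of the rack by the gripper (tip more than 75 mm above the bench) (height (world z) of shaft_tip above 0.075 m and contact force between shaft and the fingers above 0.5 N), for 0.1 s.
2. its tip has come through the upper bushing and is between the two bushings (horizontal distance between shaft_tip and upper_bushing below 0.01 m and z of shaft_tip in the frame of upper_bushing below -0.019 m and z of shaft_tip in the frame of lower_bushing above 0 m), for 0.05 s.
At the end, for the whole second after the job is handed in: Shaft through both bushings (tip and hub centre within 10 mm of their axis, tilt under 0.1 rad), tip below the dish's rim (under 50 mm above the bench) but not touching the dish, hub clear of the upper bushing, shaft still (under 20 mm/s) and held by the fingers; dish within 20 mm of its start (horizontal distance between shaft_tip and lower_bushing below 0.01 m and horizontal distance between shaft_hub and upper_bushing below 0.01 m and height (world z) of shaft_tip between 0.0125 and 0.05 m and z of shaft_hub in the frame of upper_bushing above 0.022 m and angle between shaft_hub's own z axis and vertical below 0.1 rad and contact force between shaft and dish below 0.05 N and contact force between shaft and the fingers above 0.5 N and linear speed of shaft below 0.02 m/s and distance of dish from where it was at the start of the episode below 0.02 m); the arm keeps its last pose, push and grip.
It fails at once if the dish is shifted by more than 20 mm (distance of dish from where it was at the start of the episode above 0.02 m).
It fails at once if another shaft is shifted by more than 30 mm (distance of any of red_shaft_hub, white_shaft_hub from where it was at the start of the episode above 0.03 m).
It fails at once if another thing on the bench (tip box, timer, tube rack, bottle or jar) is shifted by more than 30 mm (distance of any of tip_box, timer, tube_rack, bottle, jar from where it was at the start of the episode above 0.03 m).
It also fails if it takes over 51 s, if anything falls off the work surface, if the arm or the gripper's body presses on something with over 40 N, if the wrist force passes 120 N, or if a joint passes its speed limit or range.

## Working session

There is one attempt and no reset: what is moved stays moved. The work goes in short steps, Python scripts to look and compute and a shell command to move; the robot and the scene stay as the last step left them, time stands still between calls to the robot, and variables do not carry over. Pictures are saved under pics/ and viewed, at most 10 in all, crops included, and the job is handed in when it is done.

```bash
mkdir -p pics; cat > h.py <<'E'
import numpy as np, cv2
from workcell import bot
def w(c,p):
    return (bot.calibration(c)["pose"]@np.r_[p,1])[:3]
E
python3 - <<'E'
from h import *
o=bot.get_obs();print(o["clock"],o["eef_pos"],o["tool_rot"],o["grip_width"],bot.tcp_to_grasp)
for c in("scene","top"):
    im,d=bot.camera(c);cv2.imwrite(f"pics/{c}0.png",im[:,:,::-1]);np.savez(f"{c}0.npz",im=im,d=d)
    print(c,bot.calibration(c)["pose"].round(3).tolist(),bot.calibration(c)["intrinsics"])
    for l in("shaft_hub","upper_bushing","lower_bushing","stand","rack","dish","red_shaft_hub","white_shaft_hub"):
        print(l,[(w(c,r["at"]).round(3).tolist(),round(r["confidence"],2)) for r in bot.tip_of(l,c)[:3]])
print(bot.get_obs()["clock"])
E
```

```text
0.0 [0.13361242 0.4813137  0.30301658] [ 1.34979408e-01  9.90847861e-01 -1.02602177e-03 -1.51551316e-04] 0.08523196333574445 0.0539
scene [[0.368, -0.729, 0.578, 1.078], [0.93, 0.277, -0.242, -0.124], [0.016, 0.626, 0.78, 0.776], [0.0, 0.0, 0.0, 1.0]] [[386.30234252   0.         278.22225183]
 [  0.         386.30234252 207.18928293]
 [  0.           0.           1.        ]]
shaft_hub [([0.567, -0.166, 0.159], 0.88), ([0.469, -0.213, 0.173], 0.72), ([0.575, -0.233, 0.162], 0.62)]
upper_bushing [([0.516, 0.228, 0.139], 0.87)]
lower_bushing [([0.514, 0.225, 0.082], 0.65), ([0.76, 0.194, -0.0], 0.53)]
stand [([0.516, 0.232, 0.003], 0.75)]
rack []
dish [([0.514, 0.235, 0.005], 0.69)]
red_shaft_hub [([0.443, -0.272, 0.171], 0.63), ([0.516, 0.23, 0.083], 0.42)]
white_shaft_hub [([0.488, -0.139, 0.172], 0.66)]
top [[0.01, 0.982, -0.187, 0.428], [-1.0, 0.014, 0.018, 0.067], [0.02, 0.187, 0.982, 0.955], [0.0, 0.0, 0.0, 1.0]] [[386.96511258   0.         286.67808923]
 [  0.         386.96511258 210.9361278 ]
 [  0.           0.           1.        ]]
shaft_hub [([0.573, -0.232, 0.157], 0.71), ([0.373, -0.179, 0.157], 0.55), ([0.47, -0.208, 0.17], 0.53)]
upper_bushing [([0.515, 0.232, 0.14], 0.9), ([0.757, 0.2, -0.002], 0.67)]
lower_bushing [([0.521, 0.23, 0.084], 0.86)]
stand [([0.518, 0.228, 0.002], 0.71)]
rack [([0.473, -0.207, -0.001], 0.6)]
dish [([0.511, 0.234, 0.004], 0.92)]
red_shaft_hub [([0.449, -0.268, 0.169], 0.7), ([0.639, 0.451, -0.0], 0.45)]
white_shaft_hub [([0.5, -0.133, 0.17], 0.54)]
0.9
```

View pics/scene0.png

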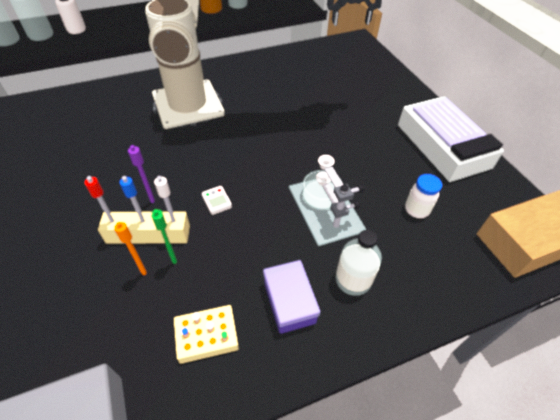

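View pics/top0.png

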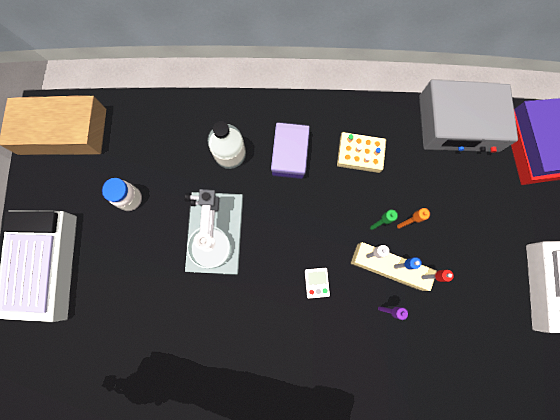

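The scene view shows the rack with red (94,187), blue (128,187) and white (162,187) hubs. Blue is in the middle hole, and the loose look-alikes in purple, orange and green stand around the rack. The stand, with the dish below it, is at about (326,163), with clear space above. In the top view blue is at (413,264) and the bushing at (205,243). This agrees with the networks: blue is at about (0.470, -0.209) and the bushing axis at about (0.517, 0.229). I'll grip across the row.

```bash
python3 -m jog '[0.21,-0.43,0.02,0,0,-0.411,0.21,-0.43,0.02,0,0,-0.411,0.21,-0.43,0.02,0,0,-0.411,0.21,-0.43,0.02,0,0,-0.411,0.21,-0.43,0.02,0,0,-0.411,0.21,-0.43,0.02,0,0,-0.411,0.21,-0.43,0.02,0,0,-0.411,0.21,-0.43,0.02,0,0,-0.411,0.21,-0.43,0.02,0,0,-0.411,0.21,-0.43,0.02,0,0,-0.411]' 0.4
python3 -m jog '[0.21,-0.433,0,0,0,-0.411,0.21,-0.433,0,0,0,-0.411,0.21,-0.433,0,0,0,-0.411,0.21,-0.433,0,0,0,-0.411,0.21,-0.433,0,0,0,-0.411,0.21,-0.433,0,0,0,-0.411,0.21,-0.433,0,0,0,-0.411,0.21,-0.433,0,0,0,-0.411,0.21,-0.433,0,0,0,-0.411,0.21,-0.433,0,0,0,-0.411]'
python3 - <<'E'
from h import *
o=bot.get_obs();print(o["clock"],o["eef_pos"],o["tool_rot"],o["grip_width"],o["joint_pos"])
for c in("scene","top"):
    im,d=bot.camera(c);cv2.imwrite(f"pics/{c}1.png",im[:,:,::-1])
    for l in("shaft_hub","white_shaft_hub","red_shaft_hub"):
        print(l,[(w(c,r["at"]).round(3).tolist(),round(r["confidence"],2)) for r in bot.tip_of(l,c)[:3]])
E
```

```text
clock: 1.73
eef_pos: [0.3034, 0.1333, 0.3205]
tool_rot: [0.523, 0.852, -0.0, 0.001]
ft_force: [-0.7, 0.7, -0.3]
grip_width: 0.0602
grasp_force: 0.0
clock: 2.57
eef_pos: [0.472, -0.2131, 0.3189]
tool_rot: [0.819, 0.574, -0.0, 0.001]
ft_force: [0.8, 0.2, -0.5]
grip_width: 0.0599
grasp_force: 0.0
2.5667 [ 0.47201933 -0.2130691   0.31892713] [ 8.18907033e-01  5.73925133e-01 -1.00678222e-04  1.09645866e-03] 0.05992108414920715 [-4.23440248e-01  2.69287283e-01  8.20541740e-02  1.38178075e+00
 -1.29315792e-03  1.49556844e+00]
shaft_hub [([0.37, -0.182, 0.163], 0.96), ([0.469, -0.211, 0.177], 0.9), ([0.573, -0.231, 0.16], 0.73)]
white_shaft_hub [([0.492, -0.144, 0.17], 0.68)]
red_shaft_hub [([0.446, -0.271, 0.17], 0.65)]
shaft_hub [([0.569, -0.16, 0.157], 0.72), ([0.375, -0.177, 0.158], 0.68), ([0.573, -0.235, 0.157], 0.67)]
white_shaft_hub [([0.502, -0.138, 0.171], 0.69)]
red_shaft_hub []
```

```bash
python3 -m jog '[-0.0025,0.004,-0.03,0,0,0,-0.0025,0.004,-0.06,0,0,0,-0.0025,0.004,-0.09,0,0,0,-0.0025,0.004,-0.118,0,0,0,-0.0025,0.004,-0.118,0,0,0,-0.0025,0.004,-0.118,0,0,0]'
python3 -m jog '[0,0,0,0,0,0,0,0,0,0,0,0,0,0,0,0,0,0,0,0,0,0,0,0,0,0,0,0,0,0,0,0,0,0,0,0,0,0,0,0,0,0,0,0,0,0,0,0]' -1
python3 - <<'E'
from h import *
im,d=bot.camera("scene");cv2.imwrite("pics/s2.png",cv2.resize(im[120:300,60:260,::-1],None,fx=3,fy=3))
E
```

```text
clock: 3.47
eef_pos: [0.467, -0.2043, 0.2252]
tool_rot: [0.817, 0.576, -0.001, -0.001]
ft_force: [0.5, 0.6, 1.4]
grip_width: 0.0597
grasp_force: 0.0
clock: 4.13
eef_pos: [0.469, -0.206, 0.2274]
tool_rot: [0.818, 0.576, 0.001, 0.002]
ft_force: [0.3, 0.7, 6.6]
grip_width: 0.0228
grasp_force: 58.8
```

View pics/s2.png

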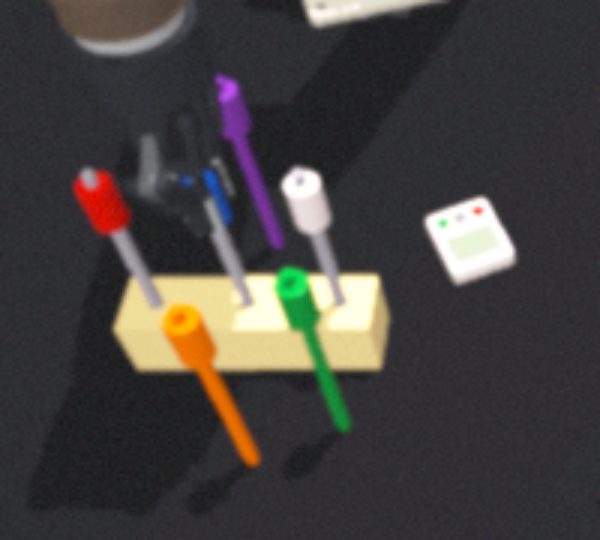

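Blue hub is between the pads (width 22.8 mm, 59 N). It shows at about (215,195) in the crop, and its neighbours haven't moved. Next I'll lift straight up.

```bash
python3 -m jog '[0,0,0.015,0,0,0,0,0,0.04,0,0,0,0,0,0.07,0,0,0,0,0,0.1,0,0,0,0,0,0.13,0,0,0,0,0,0.16,0,0,0,0,0,0.19,0,0,0,0,0,0.22,0,0,0,0,0,0.245,0,0,0,0,0,0.26,0,0,0]'
python3 -m jog '[0,0,0,0,0,0,0,0,0,0,0,0,0,0,0,0,0,0]'
python3 - <<'E'
from h import *
P=[]
for c in("scene","top"):
    im,d=bot.camera(c);cv2.imwrite(f"pics/{c}3.png",im[:,:,::-1]);
    P.append(bot.get_obs()["eef_pos"])
    for l in("shaft_hub","shaft_tip"):
        print(l,[(w(c,r["at"]).round(3).tolist(),round(r["confidence"],2)) for r in bot.tip_of(l,c)[:5]])
        P.append(bot.get_obs()["eef_pos"])
o=bot.get_obs();print(np.round(P,4),o["tool_rot"],o["joint_pos"],o["ft_force"],o["clock"])
E
```

```text
clock: 5.02
eef_pos: [0.4677, -0.2055, 0.436]
tool_rot: [0.818, 0.576, 0.001, 0.001]
ft_force: [0.9, -0.4, -1.7]
grip_width: 0.0225
grasp_force: 59.5
clock: 5.27
eef_pos: [0.4674, -0.2053, 0.4322]
tool_rot: [0.818, 0.576, -0.001, -0.001]
ft_force: [0.2, 0.3, -2.3]
grip_width: 0.0224
grasp_force: 59.5
shaft_hub [([0.575, -0.235, 0.161], 0.78), ([0.37, -0.18, 0.161], 0.68), ([0.571, -0.163, 0.162], 0.62), ([0.464, -0.207, 0.381], 0.57)]
shaft_tip [([0.569, -0.168, 0.003], 0.94), ([0.368, -0.183, 0.002], 0.73), ([0.577, -0.234, 0.0], 0.56), ([0.636, 0.448, 0.002], 0.4)]
shaft_hub [([0.465, -0.205, 0.373], 0.79), ([0.573, -0.159, 0.158], 0.78), ([0.574, -0.233, 0.154], 0.61), ([0.371, -0.175, 0.16], 0.6), ([0.76, 0.044, -0.003], 0.24)]
shaft_tip [([0.369, -0.178, -0.001], 0.76), ([0.57, -0.234, -0.003], 0.69), ([0.466, -0.205, 0.212], 0.59), ([0.573, -0.163, 0.001], 0.57), ([0.518, 0.231, 0.001], 0.24)]
[[ 0.4674 -0.2053  0.4319]
 [ 0.4673 -0.2053  0.4319]
 [ 0.4674 -0.2053  0.4321]
 [ 0.4674 -0.2053  0.4323]
 [ 0.4675 -0.2053  0.4325]
 [ 0.4676 -0.2053  0.4328]] [ 8.17689378e-01  5.75659177e-01 -3.92988902e-04 -6.62326201e-04] [-4.13779031e-01  2.50930562e-01  3.49598273e-01  1.67100427e+00
  1.24671990e-05  1.50099306e+00] [ 0.31701738  0.05345646 -1.04774214] 5.5667
```

View pics/scene3.png

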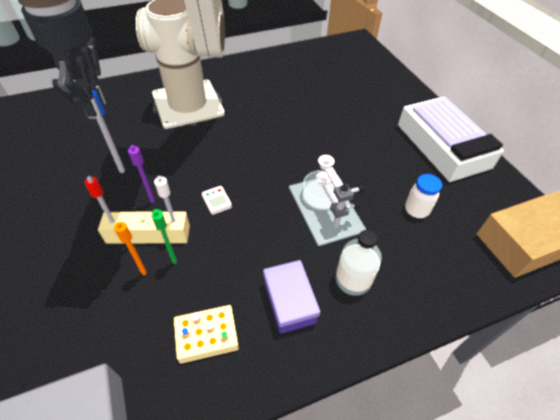

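Blue shaft hangs upright in the gripper with its tip at (122,172), clear of the rack. The other shafts haven't moved. Next I'll carry it over to the bushing.

```bash
python3 -m jog '[0,0.01,0.012,0,0,0,0.004,0.035,0.012,0,0,0,0.01,0.07,0.012,0,0,0,0.014,0.11,0.012,0,0,0,0.02,0.15,0.012,0,0,0,0.025,0.19,0.012,0,0,0,0.03,0.23,0.012,0,0,0,0.035,0.27,0.012,0,0,0,0.04,0.31,0.012,0,0,0,0.045,0.35,0.012,0,0,0]'
python3 -m jog '[0.005,0.04,0,0,0,0,0.01,0.08,0,0,0,0,0.012,0.115,0,0,0,0,0.015,0.145,0,0,0,0,0.016,0.17,0,0,0,0,0.017,0.185,0,0,0,0,0.017,0.1925,0,0,0,0,0.017,0.1925,0,0,0,0,0.017,0.1925,0,0,0,0,0.017,0.1925,0,0,0,0]'
python3 -m jog '[0,0,0,0,0,0,0,0,0,0,0,0,0,0,0,0,0,0,0,0,0,0,0,0]'
python3 - <<'E'
from h import *
P=[]
for c in("scene","top"):
    im,d=bot.camera(c);cv2.imwrite(f"pics/{c}4.png",im[:,:,::-1]);
    for l in("shaft_hub","shaft_tip","upper_bushing","lower_bushing","stand"):
        print(l,[(w(c,r["at"]).round(3).tolist(),round(r["confidence"],2)) for r in bot.tip_of(l,c)[:5] if w(c,r["at"])[1]>.1])
        P.append(bot.get_obs()["eef_pos"])
o=bot.get_obs();print(np.mean(P,0),np.std(P,0),o["tool_rot"],o["joint_pos"],o["ft_force"],o["clock"])
E
```

```text
clock: 6.4
eef_pos: [0.5034, 0.0767, 0.4441]
tool_rot: [0.818, 0.576, 0.001, 0.0]
ft_force: [1.0, 0.3, -0.7]
grip_width: 0.0228
grasp_force: 59.5
clock: 7.23
eef_pos: [0.5173, 0.2275, 0.4434]
tool_rot: [0.818, 0.575, -0.0, 0.0]
ft_force: [-0.4, -0.7, -1.1]
grip_width: 0.0227
grasp_force: 59.5
clock: 7.57
eef_pos: [0.5174, 0.228, 0.4433]
tool_rot: [0.818, 0.575, 0.0, 0.0]
ft_force: [-0.1, -0.3, -1.4]
grip_width: 0.0227
grasp_force: 59.5
shaft_hub [([0.514, 0.223, 0.394], 0.82)]
shaft_tip [([0.514, 0.23, 0.228], 0.91)]
upper_bushing [([0.515, 0.226, 0.082], 0.7), ([0.516, 0.228, 0.141], 0.64)]
lower_bushing [([0.518, 0.228, 0.085], 0.87)]
stand [([0.51, 0.231, 0.004], 0.93)]
shaft_hub [([0.516, 0.228, 0.382], 0.6)]
shaft_tip [([0.518, 0.226, 0.225], 0.74)]
upper_bushing [([0.518, 0.229, 0.138], 0.86)]
lower_bushing [([0.521, 0.23, 0.083], 0.87), ([0.517, 0.225, 0.384], 0.37)]
stand [([0.518, 0.233, 0.004], 0.59)]
[0.51735115 0.22854862 0.44310014] [1.63995621e-05 1.16723033e-04 4.19130083e-05] [ 8.17675969e-01  5.75678737e-01 -2.45593142e-05  1.11661811e-05] [ 4.16119456e-01  3.76979044e-01  5.51978971e-01  1.74584004e+00
 -3.15280904e-05  2.33084414e+00] [-0.21669592  0.34028105 -0.96203567] 8.1667
```

```bash
python3 -m jog '[0,0.001,-0.02,0,0,0,0,0.001,-0.045,0,0,0,0,0.001,-0.07,0,0,0,0,0.001,-0.088,0,0,0,0,0.001,-0.088,0,0,0,0,0.001,-0.088,0,0,0]'
python3 - <<'E'
from h import *
for c in("scene","top"):
    im,d=bot.camera(c)
    a,b=(slice(120,260),slice(240,420)) if c=="scene" else (slice(170,290),slice(140,290))
    cv2.imwrite(f"pics/{c}5.png",cv2.resize(im[a,b,::-1],None,fx=4,fy=4))
    for l in("shaft_hub","shaft_tip","upper_bushing"):
        print(l,[(w(c,r["at"]).round(3).tolist(),round(r["confidence"],2)) for r in bot.tip_of(l,c)[:5] if w(c,r["at"])[1]>.1])
o=bot.get_obs();print(o["eef_pos"],o["ft_force"],o["clock"])
E
```

```text
clock: 8.67
eef_pos: [0.517, 0.2292, 0.3722]
tool_rot: [0.818, 0.576, -0.001, -0.0]
ft_force: [0.6, 0.2, 0.2]
grip_width: 0.0227
grasp_force: 59.4
shaft_hub [([0.514, 0.224, 0.32], 0.67)]
shaft_tip [([0.511, 0.23, 0.157], 0.73)]
upper_bushing [([0.514, 0.228, 0.137], 0.97)]
shaft_hub [([0.517, 0.229, 0.316], 0.71)]
shaft_tip [([0.522, 0.226, 0.155], 0.61)]
upper_bushing [([0.52, 0.229, 0.136], 0.96)]
[0.51754935 0.22948758 0.37340094] [ 0.32453199  0.26453792 -1.06705916] 9.0667
```

View pics/scene5.png

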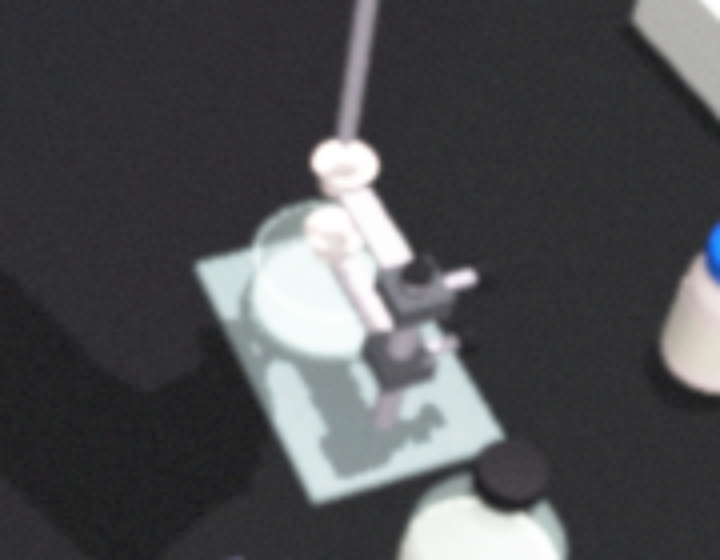

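View pics/top5.png

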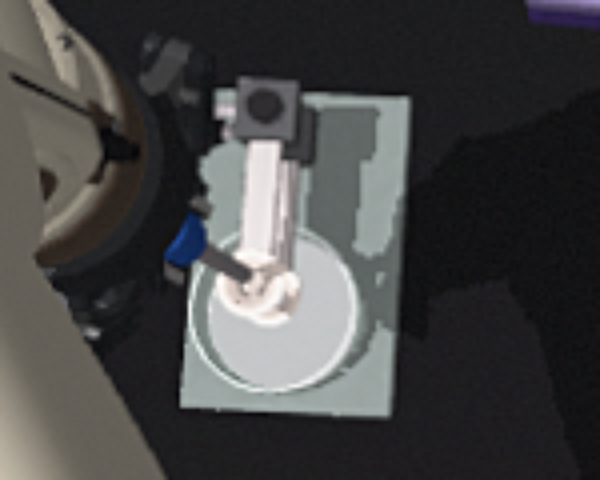

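The tip sits just over the upper mouth: (345,138) above mouth centre (345,165) in the scene crop, and (248,272) at the mouth in the top crop. I'll descend gently with a check between the bushings.

```bash
python3 -m jog '[0,0,-0.012,0,0,0,0,0,-0.024,0,0,0,0,0,-0.036,0,0,0,0,0,-0.036,0,0,0]'
python3 -m jog '[0,0,-0.01,0,0,0,0,0,-0.02,0,0,0,0,0,-0.03,0,0,0,0,0,-0.03,0,0,0,0,0,-0.03,0,0,0]'
python3 - <<'E'
from h import *
for c in("scene","top"):
    im,d=bot.camera(c)
    for l in("shaft_hub","shaft_tip"):
        print(l,[(w(c,r["at"]).round(3).tolist(),round(r["confidence"],2)) for r in bot.tip_of(l,c)[:5] if w(c,r["at"])[1]>.1])
    if c=="scene": cv2.imwrite(f"pics/{c}6.png",cv2.resize(im[80:220,240:420,::-1],None,fx=4,fy=4))
o=bot.get_obs();print(o["eef_pos"],o["ft_force"],o["ft_torque"],o["clock"])
E
```

```text
clock: 9.4
eef_pos: [0.5165, 0.229, 0.3405]
tool_rot: [0.818, 0.576, -0.002, -0.001]
ft_force: [0.1, 0.1, -1.7]
grip_width: 0.0226
grasp_force: 59.3
clock: 9.82
eef_pos: [0.517, 0.2292, 0.3191]
tool_rot: [0.818, 0.576, -0.001, -0.0]
ft_force: [1.2, -0.7, -1.6]
grip_width: 0.0224
grasp_force: 59.4
shaft_hub [([0.511, 0.225, 0.266], 0.7)]
shaft_tip [([0.512, 0.232, 0.104], 0.75)]
shaft_hub []
shaft_tip [([0.517, 0.228, 0.103], 0.59)]
[0.51752768 0.22944571 0.32042912] [-0.35574329  0.39665728 -0.91742541] [-0.01056935 -0.035941    0.03078748] 10.1167
```

View pics/scene6.png

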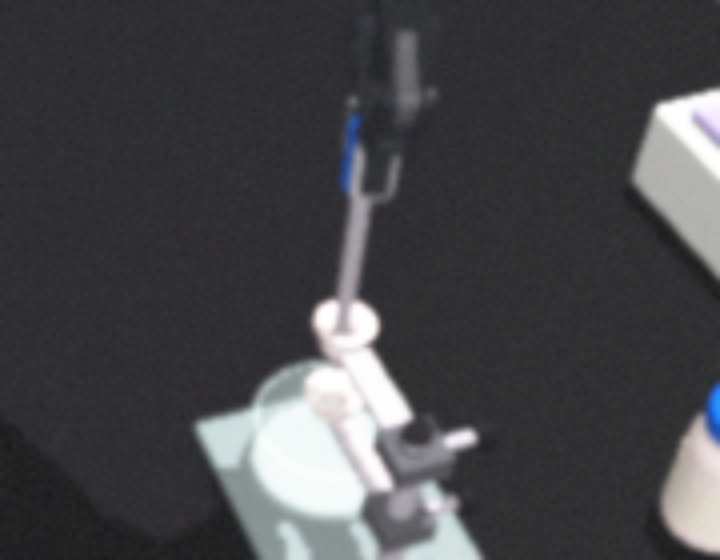

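The rod has entered the upper mouth at (343,325), and there is no contact force. The tip is at z ≈ 0.103, between the bushings. I'll continue into the lower bushing.

```bash
python3 -m jog '[0,0,-0.01,0,0,0,0,0,-0.02,0,0,0,0,0,-0.03,0,0,0,0,0,-0.04,0,0,0,0,0,-0.05,0,0,0,0,0,-0.05,0,0,0]'
python3 -m jog '[0,0,-0.01,0,0,0,0,0,-0.02,0,0,0,0,0,-0.03,0,0,0,0,0,-0.038,0,0,0,0,0,-0.038,0,0,0,0,0,-0.038,0,0,0,0,0,-0.038,0,0,0,0,0,-0.038,0,0,0]'
python3 - <<'E'
from h import *
for c in("scene","top"):
    im,d=bot.camera(c)
    for l in("shaft_hub","shaft_tip","dish"):
        print(l,[(w(c,r["at"]).round(3).tolist(),round(r["confidence"],2)) for r in bot.tip_of(l,c)[:5] if w(c,r["at"])[1]>.1])
    if c=="scene": cv2.imwrite(f"pics/{c}7.png",cv2.resize(im[100:240,240:420,::-1],None,fx=4,fy=4))
o=bot.get_obs();print(o["eef_pos"],o["tool_rot"],o["ft_force"],o["ft_torque"],o["grasp_force"],o["joint_vel"].round(4) if hasattr(o["joint_vel"],"round") else o["joint_vel"],o["clock"])
E
```

```text
clock: 10.62
eef_pos: [0.5166, 0.2291, 0.2773]
tool_rot: [0.818, 0.576, -0.002, -0.0]
ft_force: [0.5, 0.5, -1.7]
grip_width: 0.0226
grasp_force: 59.3
clock: 11.28
eef_pos: [0.5176, 0.2295, 0.25]
tool_rot: [0.818, 0.576, 0.0, 0.0]
ft_force: [0.2, -0.9, -1.4]
grip_width: 0.0225
grasp_force: 59.4
shaft_hub [([0.513, 0.223, 0.199], 0.51)]
shaft_tip [([0.516, 0.23, 0.035], 0.42)]
dish [([0.509, 0.232, 0.006], 0.72)]
shaft_hub [([0.517, 0.228, 0.189], 0.39)]
shaft_tip []
dish [([0.515, 0.232, 0.007], 0.72)]
[0.51736243 0.22937819 0.24961182] [8.17701298e-01 5.75642754e-01 8.15139473e-05 3.55761163e-05] [ 0.18837368  0.15221931 -1.12172873] [-0.0090335  -0.00127942 -0.00209856] 59.40917372703552 [ 0.0011  0.0005 -0.0008 -0.001   0.0007  0.    ] 11.6833
```

View pics/scene7.png

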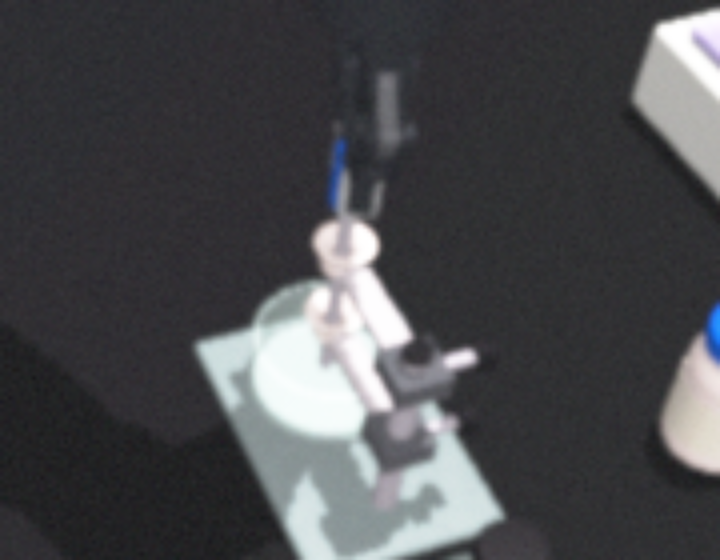

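The rod passes through both bushings, at (343,245) and (335,318), and its tip shows inside the dish at about (330,355). The tip is at z ≈ 0.032, there is no contact force, and the arm is at rest.

```bash
python3 -c "
from workcell import bot
print(bot.job_done())"
```

```text
the job is handed in; nothing more can be done
None
```

The blue-hubbed shaft is held still and upright through both bushings, with its tip about 32 mm above the bench inside the dish and no contact force; the job is handed in, but the judge's verdict was not shown.

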